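# Rack the graphite reference slabs by thickness

### The arm

A 6-joint arm with a two-finger parallel gripper is mounted at the origin on the work surface. World frame = base frame: x ahead of the robot, y to its left, z up, the work surface at z = 0. Lengths are in m, angles in rad, forces in N, time in s.
With the tool pointing down it reaches from about 0.4 to 0.825 m from the base axis. Payload 7 kg.
Tool frame: the origin (TCP) lies on the centre line of the jaws, within the pads' length; the fingertips stand 17 mm ahead of it and the grasp point (between the pads) lies 2 mm behind it; z points along the fingers, y is the line along which they close (so a half turn about z gives the same grasp; the last joint's range is limited). The gripper opens to 88 mm and grips with 3 to 60 N. Pads are 19 mm wide; open, the fingers measure 130 mm over their backs; the gripper's body (78 mm by 193 mm) begins 47 mm behind the grasp point.
Start: joints at [-0.813, 0.359, 0.012, 0, -1.224, -0.288], TCP at [0.306, -0.602, 0.244] pointing down, gripper open.
Joint ranges: [-3.07, 3.07], [-1.43, 2.12], [-1.02, 1.25], [-3.03, 1.67], [-3.05, -0], [-3.03, 3.03]. Speed limits (rad/s): [2.39, 2.39, 3.01, 3.14, 3.14, 3.14].

### API

Orientations are given as a 3x3 rotation matrix whose columns are the frame's x, y, z axes.
In Python, from rig import robot gives the robot as it stands.
- The arm moves only by the shell command python3 jog.py, which reads ROWS from standard input. ROWS is a JSON list that holds a single list of rows (three levels of brackets), with 1 to 20 rows, each of 5 numbers: dx, dy, dz in m, then a turn about the tool's z in rad, then the finger opening in m; each row shifts and turns the commanded pose from where the row before left it, along the tool's axes as they then stand; what a row does not reach is not made up. A row lasts 1/12 s, in which the tool goes at most 0.0417 m and 0.125 rad, less where a joint would pass 70% of its speed; a pose out of reach is approached as far as the arm can. The fingers move at their own pace and stop on an object; the grip force is fixed at half the most. Time passes only in rows, so rows that do not move let the fingers close. It prints the time, the measured TCP pose, the force, the opening and the grip force at its end. Input that does not fit is refused with a message, and nothing moves.
- robot.sense(): the state, without advancing time (a new reading comes with each control period).
- robot.snapshot(name): name is "side" or "top" or "wrist"; returns a dict with "img" (400x640x3 uint8, red, green, blue), "depth" (400x640 float32, m along the optical axis (not along the pixel's ray), 0 where there is no reading), "vertical_fov" (degrees; the focal length in pixels is half the picture's height over the tangent of half this angle, whatever the lens; pixels are square), "cx", "cy" (the principal point, pixels), "eye" and "rotation" of the camera in the world. Camera axes: x right, y up, looking along -z (the intrinsics and any distortion apply to the point x, -y, -z); pixel columns grow to the right and rows downward; lengths in m; the calibration is good to about 2 mm. The wrist camera is an equidistant fisheye: a pixel r from the principal point sees the ray r / f radians off the axis. A picture is of the moment at which its call begins.
- robot.close_job(): hands the job in; it is judged then, once.
The state is a dict: "t": time; "qpos": joint angles; "qd": joint speeds; "effort": joint torques, N m; "tool_pos": TCP position; "orientation": TCP orientation; "contact_force": force on the tool from outside, world axes, zero at the start; "moment": the same for the moment, N m; "gripper_width": finger opening in m; "grip_force": force on a finger pad.
Only numpy, scipy, OpenCV 4.12 (cv2) and the standard library are available. Lean on these libraries where they do the work, as an engineer would, in place of code of your own. Each camera call takes 0.05 s, during which the arm holds its last target. There are 200 camera calls.

### The job

Put the two graphite slabs standing on the bench back in the slotted rack: each on its edge, in the slot that just fits its thickness, slid in from the ledge and pushed fully home against the back stop. Graphite chips, so do not let a slab topple, and leave the slab already in the rack and everything else on the bench where it is.

Things in the scene. Friction and masses are not known exactly. Their poses are not given: they have to be found in the camera images.
- rack: slotted slab rack, fixed. Origin: centre of the underside of its grey base plate, 200 x 148 mm (x, y), 8 mm thick. Its near half (x -100 to 0) is a clear loading ledge. On the far half five upright aluminium dividers (8 mm thick, rounded fronts of 4 mm radius, x 0 to 90, top at z 90) leave four slots open to -x (towards the robot), 14, 20, 26, 32 mm wide, centred at y -51, -26, +5, +42.
- rack_rod (a point): middle of the front of two 8 mm steel tie rods that run along y through all dividers over the slots, at rack x 25 and x 75, axis at z 81 (underside at z 77, 9 mm over a racked slab): slabs cannot be lowered in from above, they slide in from the ledge beneath the rods
- rack_stop (a point): foot of the back stop's face (rack x 90, y 0, z 8), a bar 40 mm tall across the far end of all slots; a slab pushed fully home touches it: its centre is then at rack x 40 and it sticks out 10 mm in front of the dividers
- slot_a (a point): mouth of the 14 mm slot: mid-width, at the dividers' front edge, on the base plate's top (8 mm above the rack's underside); axes as the rack's, +x goes into the slot. A slab fits its slot with 2 mm to spare
- slot_b (a point): the same point of the 20 mm slot
- slot_c (a point): the same point of the 26 mm slot
- slot_d (a point): the same point of the 32 mm slot, which stays empty (its 30 mm slab is clamped in the tester)
- slab_1: dark grey graphite slab, 100 mm long (its x), 12 mm thick (its y), 60 mm tall (its z), rounded 1 mm edges, about 0.13 kg; stands on its long edge on the bench, left or right of the rack. Origin at the centre of its underside
- slab_3: dark grey graphite slab, 100 mm long (its x), 24 mm thick (its y), 60 mm tall (its z), rounded 1 mm edges, about 0.26 kg; stands on its long edge on the bench, on the other side of the rack. Origin at the centre of its underside
- slab_2: dark grey graphite slab, 100 mm long (its x), 18 mm thick (its y), 60 mm tall (its z), rounded 1 mm edges, about 0.19 kg; already home in the 20 mm slot. Origin at the centre of its underside
- vessel: stainless oxygen vessel, 74 mm diameter, 165 mm tall, standing; origin at the centre of its underside; a bystander, to be left alone
- caliper: digital caliper lying flat, 225 x 50 mm, about 13 mm high; origin near its middle; a bystander, to be left alone
- crucible: small steel crucible, 27 mm diameter, 18 mm tall; origin at the centre of its underside; a bystander, to be left alone
- wash_bottle: white wash bottle, 68 mm diameter, 170 mm tall; origin at the centre of its underside; a bystander, to be left alone
- pellet_jar: amber glass jar, 60 mm diameter, 75 mm tall; origin at the centre of its underside; a bystander, to be left alone
- brush: brush lying flat, 190 mm long; origin near its middle; a bystander, to be left alone
- beaker: glass beaker, 60 mm diameter, 85 mm tall; origin at the centre of its underside; a bystander, to be left alone

How it is judged:
At the end, for the whole second after the job is handed in: All three slabs stand upright (0.12 rad) on the base plate, each in its own slot (12 mm slab in the 14 mm slot, 18 in 20, 24 in 26): within 5 mm of the slot's centre line and 0.08 rad of its direction, within 3.5 mm of fully home, at rest (x of slab_1 in the frame of rack between 0.0365 and 0.043 m and y of slab_1 in the frame of rack between -0.056 and -0.046 m and z of slab_1 in the frame of rack between 0.005 and 0.012 m and angle between each of slab_1, slab_2, slab_3's own z axis and vertical below 0.12 rad and angle between the x axis of each of slab_1, slab_2, slab_3 and the x axis of rack, either way round below 0.08 rad and linear speed of each of slab_1, slab_2, slab_3 below 0.02 m/s and x of slab_2 in the frame of rack between 0.0365 and 0.043 m and y of slab_2 in the frame of rack between -0.031 and -0.021 m and z of slab_2 in the frame of rack between 0.005 and 0.012 m and x of slab_3 in the frame of rack between 0.0365 and 0.043 m and y of slab_3 in the frame of rack between 0 and 0.01 m and z of slab_3 in the frame of rack between 0.005 and 0.012 m); the robot touches nothing.
It fails at once if a slab topples or is tipped more than about 50 degrees (angle between any of slab_1, slab_2, slab_3's own z axis and vertical above 0.9 rad).
It fails at once if the slab already racked is shifted more than 8 mm (distance of slab_2 from where it was at the start of the episode above 0.008 m).
It fails at once if a bystander is pushed more than 25 mm or knocked over (distance of any of vessel, caliper, crucible, wash_bottle, pellet_jar, brush, beaker from where it was at the start of the episode above 0.025 m or angle between any of vessel, crucible, wash_bottle, pellet_jar, beaker's own z axis and vertical above 0.6 rad).
It also fails if it takes over 70 s, if anything falls off the work surface, if the arm or the gripper's body presses on something with over 40 N, if the wrist force passes 120 N, or if a joint passes its speed limit or range.

## Working session

There is one attempt and no reset: what is moved stays moved. The work goes in short steps, Python scripts to look and compute and a shell command to move; the robot and the scene stay as the last step left them, time stands still between calls to the robot, and variables do not carry over. Pictures are saved under pics/ and viewed, at most 10 in all, crops included, and the job is handed in when it is done.

```bash
ls; mkdir -p pics
python3 - <<'E'
from rig import robot
import cv2,numpy as np,pickle
for n in ("top","side"):
    s=robot.snapshot(n); pickle.dump(s,open(f"pics/{n}0.pkl","wb"))
    cv2.imwrite(f"pics/{n}0.png",s["img"][:,:,::-1])
    print(n,s["vertical_fov"],s["cx"],s["cy"],s["eye"],np.round(s["rotation"],3).tolist(),(s["depth"]>0).mean())
st=robot.sense();print(st["t"],st["tool_pos"],np.round(st["orientation"],3).tolist(),st["gripper_width"])
E
```

```text
jog.py
pics
rig.py
top 42.69151983497278 314.7131878124321 205.96884544286735 [ 0.48015061 -0.01473731  1.59630532] [[0.006, 0.998, -0.065], [-1.0, 0.005, -0.012], [-0.012, 0.065, 0.998]] 0.9959765625
side 43.11582330403094 322.87315047381844 198.21812820869394 [ 0.17345947 -1.19531526  1.02832235] [[0.945, 0.197, -0.26], [-0.326, 0.565, -0.758], [-0.002, 0.801, 0.598]] 0.99610546875
0.1 [ 0.30536817 -0.60153557  0.24274172] [[-0.892, -0.453, -0.001], [-0.453, 0.892, 0.001], [0.0, 0.001, -1.0]] 0.08752330273826843
```

View pics/top0.png

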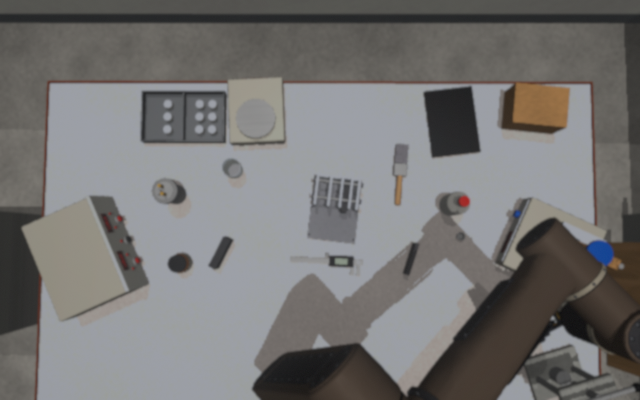

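View pics/side0.png

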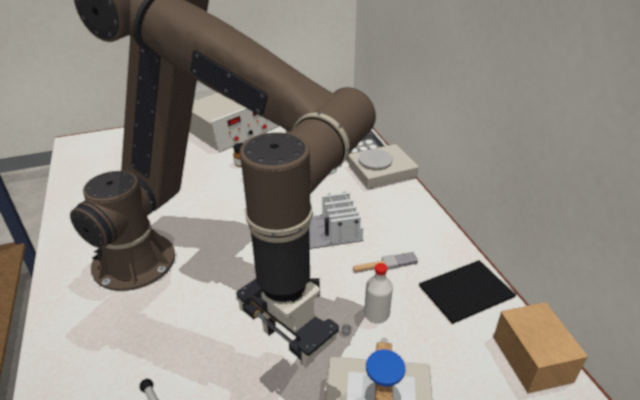

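The top view shows the rack at about (335,210) with its ledge facing the robot. One slab is at (221,252) and the other at (411,258). The caliper is in front of the rack at (330,261), the brush at (401,175) and the bottle at (457,203). In the side view the arm hides the right slab. Next I'll measure everything from the depth image.

```bash
cat > h.py <<'E'
import numpy as np,cv2,pickle
from rig import robot
def rays(s,uv):
    uv=np.asarray(uv,float); f=s["img"].shape[0]/2/np.tan(np.radians(s["vertical_fov"]/2))
    return np.stack([(uv[:,0]-s["cx"])/f,-(uv[:,1]-s["cy"])/f,-np.ones(len(uv))],1)
def cloud(s):
    h,w=s["depth"].shape; u,v=np.meshgrid(np.arange(w),np.arange(h))
    d=rays(s,np.stack([u.ravel(),v.ravel()],1))*s["depth"].reshape(-1,1)
    return (d@np.array(s["rotation"]).T+s["eye"]).reshape(h,w,3)
def frays(s,uv):  # fisheye, world directions
    uv=np.asarray(uv,float); f=s["img"].shape[0]/2/np.tan(np.radians(s["vertical_fov"]/2))
    a=uv-[s["cx"],s["cy"]]; r=np.hypot(*a.T)+1e-9; t=r/f
    d=np.stack([np.sin(t)*a[:,0]/r,-np.sin(t)*a[:,1]/r,-np.cos(t)],1)
    return d@np.array(s["rotation"]).T
def plane(s,uv,z,fish=False):
    d=frays(s,uv) if fish else rays(s,uv)@np.array(s["rotation"]).T
    return np.array(s["eye"])+d*((z-s["eye"][2])/d[:,2])[:,None]
E
python3 - <<'E'
from h import *
s=pickle.load(open("pics/top0.pkl","rb")); P=cloud(s); g=s["img"].astype(int)
def rep(n,u0,u1,v0,v1,lo,hi):
    Q=P[v0:v1,u0:u1].reshape(-1,3); m=(Q[:,2]>lo)&(Q[:,2]<hi); q=Q[m][:,:2].astype(np.float32)
    r=cv2.minAreaRect(q); b=cv2.boxPoints(r); e=b[1]-b[0];e2=b[2]-b[1]
    if np.hypot(*e2)>np.hypot(*e): e=e2
    print(n,len(q),"c",np.round(r[0],4),"size",np.round(r[1],4),"long dir deg",round(np.degrees(np.arctan2(e[1],e[0])),1),"z",np.round(np.median(Q[m][:,2]),4),"mean",q.mean(0))
for a in [("left",200,245,225,285,.045,.075),("right",395,425,232,285,.045,.075),("rack plate",300,372,165,250,.004,.02),("rack top",300,372,165,250,.08,.11),("rackall",300,372,165,250,.004,.12),
 ("caliper",280,365,250,280,.005,.03),("brush",385,415,135,215,.005,.04),("vessel",430,480,180,225,.05,.3),("cruc?",452,472,228,245,.008,.03),("beaker",215,250,150,190,.05,.12),("jarleft",160,200,245,280,.05,.12),("vessel2",145,190,170,210,.05,.3)]:
    try: rep(*a)
    except Exception as e: print(a[0],"fail")
for n,u0,u1,v0,v1 in [("left",205,240,230,275),("right",398,425,238,282)]:
    m=(g[v0:v1,u0:u1].max(2)<60).astype(np.uint8); ys,xs=np.nonzero(m); r=cv2.minAreaRect(np.stack([xs+u0,ys+v0],1).astype(np.float32)); print(n,r,m.sum())
big=cv2.resize(s["img"][150:290,190:490,::-1],None,fx=2.6,fy=2.6,interpolation=cv2.INTER_CUBIC); cv2.imwrite("pics/crop0.png",big)
E
```

```text
left 297 c [0.4396 0.2911] size [0.0257 0.1   ] long dir deg -26.5 z 0.0596 mean [0.43976825 0.29028457]
right 165 c [ 0.4256 -0.2862] size [0.0139 0.0991] long dir deg -17.9 z 0.0593 mean [ 0.42568585 -0.28557324]
rack plate 2426 c [ 0.5813 -0.0603] size [0.2624 0.2221] long dir deg 0.3 z 0.0082 mean [ 0.5600255  -0.05252343]
rack top 611 c [ 0.6217 -0.0602] size [0.1465 0.09  ] long dir deg 83.4 z 0.0894 mean [ 0.62237966 -0.06519076]
rackall 3452 c [ 0.5813 -0.0603] size [0.2624 0.2221] long dir deg 0.3 z 0.0102 mean [ 0.5794825  -0.05741872]
caliper 755 c [ 0.4022 -0.0188] size [0.0893 0.2599] long dir deg -89.6 z 0.0091 mean [ 0.4093171  -0.03852334]
brush 839 c [ 0.6835 -0.2592] size [0.091  0.2484] long dir deg -0.3 z 0.0167 mean [ 0.69506186 -0.25606504]
vessel 521 c [ 0.5899 -0.4099] size [0.0673 0.0635] long dir deg 16.1 z 0.119 mean [ 0.5876492  -0.40203822]
cruc? 49 c [ 0.4879 -0.4518] size [0.04   0.0464] long dir deg -89.7 z 0.0141 mean [ 0.49266204 -0.44582388]
beaker 166 c [0.695  0.2552] size [0.0582 0.0581] long dir deg 0.5 z 0.08 mean [0.6984004 0.2596172]
jarleft 283 c [0.4082 0.4141] size [0.0516 0.0513] long dir deg 89.7 z 0.0742 mean [0.407865  0.4122893]
vessel2 611 c [0.6195 0.4384] size [0.0727 0.0731] long dir deg -51.4 z 0.1327 mean [0.6176437  0.43276814]
left ((223.20004272460938, 253.10003662109375), (2.236067771911621, 29.516094207763672), 26.56505012512207) 69
right ((410.240234375, 258.7313232421875), (5.1899847984313965, 30.364397048950195), 17.354022979736328) 154
```

View pics/crop0.png

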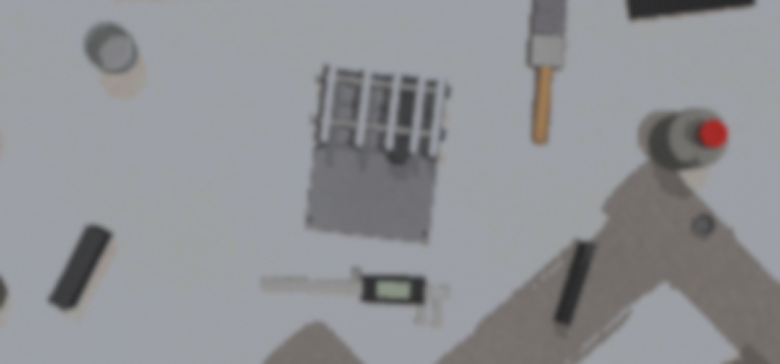

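Left is the 24 mm slab (slab_3) and right is the 12 mm slab (slab_1). The rack's yaw is about -6.6°. The crop shows slab_2 third from the left (crop px 405,115), so slot a is the rightmost slot. I'll move over slab_1's rear part.

```bash
echo '[[[-0.0262, 0.0268, 0, 0, 0.088], [-0.0262, 0.0268, 0, 0, 0.088], [-0.0262, 0.0268, 0, 0, 0.088], [-0.0262, 0.0268, 0, 0, 0.088], [-0.0262, 0.0268, 0, 0, 0.088], [-0.0262, 0.0268, 0, 0, 0.088], [-0.0262, 0.0268, 0, 0, 0.088], [-0.0262, 0.0268, 0, 0, 0.088], [-0.0262, 0.0268, 0, 0, 0.088], [0, 0, 0, 0.112, 0.06], [0, 0, 0, 0.112, 0.06], [0, 0, 0, 0.112, 0.06], [0, 0, 0, 0.112, 0.06], [0, 0, 0, 0.112, 0.06], [0, 0, 0, 0.112, 0.06], [0, 0, 0, 0.112, 0.06], [0, 0, 0, 0, 0.06]]]' | python3 jog.py
python3 - <<'E'
from h import *
s=robot.snapshot("wrist"); pickle.dump(s,open("pics/w1.pkl","wb")); cv2.imwrite("pics/w1.png",s["img"][:,:,::-1])
print(s["vertical_fov"],s["cx"],s["cy"],s["eye"],np.round(s["rotation"],3).tolist(),(s["depth"]>0).mean())
E
```

```text
t: 1.52
tool_pos: [0.4064, -0.2799, 0.2433]
orientation: [[-0.949, 0.314, -0.001], [0.314, 0.949, 0.0], [0.001, 0.0, -1.0]]
contact_force: [-0.7, 0.1, 0.2]
gripper_width: 0.0602
grip_force: 0.0
65.70646984690485 314.96303356990825 204.28992603825108 [ 0.33094882 -0.25511529  0.38406495] [[0.314, -0.908, -0.278], [0.949, 0.301, 0.092], [0.0, -0.293, 0.956]] 0.99566015625
```

View pics/w1.png

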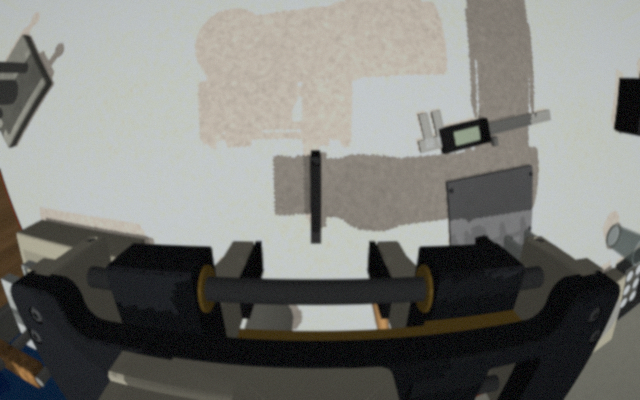

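The wrist view shows slab_1 from (316,150) to (317,243), between the fingers at (240,270) and (385,270). The rack ledge is at (490,205). I'll measure the slab, plus the ledge corners, in this view.

```bash
cat >> h.py <<'E'
def fcloud(s):
    h,w=s["depth"].shape; u,v=np.meshgrid(np.arange(w),np.arange(h))
    d=frays(s,np.stack([u.ravel(),v.ravel()],1)); c=-(d@np.array(s["rotation"])[:,2])
    return (d*(s["depth"].ravel()/np.maximum(c,.05))[:,None]+s["eye"]).reshape(h,w,3)
def rect(q):
    r=cv2.minAreaRect(np.asarray(q,np.float32)); b=cv2.boxPoints(r); e=b[1]-b[0];e2=b[2]-b[1]
    if np.hypot(*e2)>np.hypot(*e): e=e2
    return np.round(r[0],4),np.round(sorted(r[1]),4),round(np.degrees(np.arctan(e[1]/e[0])),2)
E
python3 - <<'E'
from h import *
s=pickle.load(open("pics/w1.pkl","rb")); P=fcloud(s)
Q=P[140:250,295:340].reshape(-1,3); m=(Q[:,2]>.05)&(Q[:,2]<.075); print(m.sum(),np.median(Q[m],0),rect(Q[m][:,:2]))
q=Q[m][:,:2]; c=q-q.mean(0); w,v=np.linalg.eigh(c.T@c); print("pca",q.mean(0),np.degrees(np.arctan(v[1,1]/v[0,1])))
Q=P[160:250,440:545].reshape(-1,3); m=(Q[:,2]>.004)&(Q[:,2]<.014); print(m.sum(),rect(Q[m][:,:2]),np.median(Q[m][:,2]))
print("floor",np.median(P[100:140,200:400,2]))
E
```

```text
963 [ 0.42009562 -0.28350189  0.05959537] (array([ 0.4225, -0.2841]), array([0.0115, 0.0993]), np.float32(-18.32))
pca [ 0.42102507 -0.28371682] -18.30982355750212
5683 (array([ 0.5391, -0.0499]), array([0.1294, 0.1496]), np.float32(83.51)) 0.007688639339168191
floor -0.00038884111504997043
```

```bash
echo '[[[0.0034, 0.0011, 0.03, 0, 0.05], [0, 0, 0.035, 0, 0.045], [0, 0, 0.035, 0, 0.04], [0, 0, 0.035, 0, 0.035], [0, 0, 0.03, 0, 0.03], [0, 0, 0.02, 0, 0.028], [0, 0, 0.0163, 0, 0.025], [0, 0, 0, 0, 0.025], [0, 0, 0, 0, 0.018], [0, 0, 0, 0, 0.014], [0, 0, 0, 0, 0.0], [0, 0, 0, 0, 0.0], [0, 0, 0, 0, 0.0], [0, 0, 0, 0, 0.0], [0, 0, 0, 0, 0.0]]]' | python3 jog.py; echo '[[[0, 0, 0, 0, 0], [0, 0, -0.015, 0, 0], [0, 0, -0.025, 0, 0], [0, 0, -0.03, 0, 0], [0, 0, -0.03, 0, 0], [0, 0, 0, 0, 0], [0, 0, 0, 0, 0]]]' | python3 jog.py
```

```text
t: 2.82
tool_pos: [0.4046, -0.2782, 0.0435]
orientation: [[-0.951, 0.308, 0.002], [0.308, 0.951, -0.001], [-0.002, 0.0, -1.0]]
contact_force: [-0.3, 1.0, 7.1]
gripper_width: 0.0117
grip_force: 30.0
t: 3.4
tool_pos: [0.4048, -0.2781, 0.1443]
orientation: [[-0.951, 0.309, 0.005], [0.309, 0.951, -0.001], [-0.005, 0.001, -1.0]]
contact_force: [-0.3, -0.5, -2.8]
gripper_width: 0.0118
grip_force: 30.0
```

```bash
echo '[[[-0.004, 0.0333, 0, 0, 0], [-0.004, 0.0333, 0, 0, 0], [-0.004, 0.0333, 0, 0, 0], [-0.004, 0.0333, 0, 0, 0], [-0.004, 0.0333, 0, 0, 0], [-0.0036, 0.0331, 0, 0, 0], [0, 0, 0, -0.1, 0], [0, 0, 0, -0.1, 0], [0, 0, 0, 0, 0], [0, 0, 0, 0, 0]]]' | python3 jog.py
python3 - <<'E'
from h import *
s=robot.snapshot("wrist"); pickle.dump(s,open("pics/w2.pkl","wb")); cv2.imwrite("pics/w2.png",s["img"][:,:,::-1])
s=robot.snapshot("top"); pickle.dump(s,open("pics/t2.pkl","wb"))
E
```

```text
t: 4.23
tool_pos: [0.4871, -0.0954, 0.1413]
orientation: [[-0.993, 0.117, -0.002], [0.117, 0.993, -0.0], [0.002, -0.0, -1.0]]
contact_force: [-0.5, -0.7, -0.1]
gripper_width: 0.0115
grip_force: 30.0
```

View pics/w2.png

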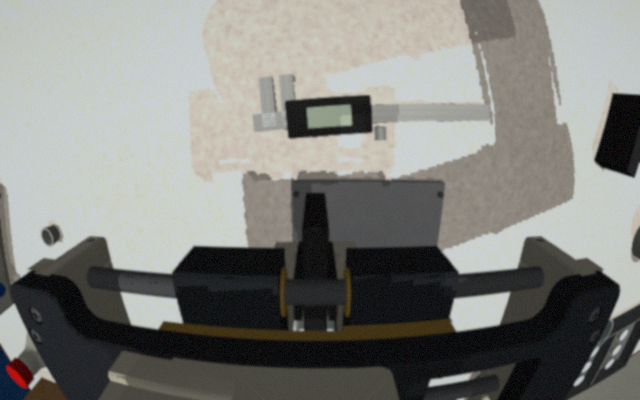

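This view shows the ledge's near corners at (292,180) and (444,182). The rear end of slab_1 is at (315,195), and the slots are hidden by the gripper. I'll fit the ledge edges and the slab's lateral position in the hand.

```bash
cat > m.py <<'E'
from h import *
import sys
def fit(pts,axis):  # robust line: coordinate[1-axis] as fn of coordinate[axis]
    for _ in range(4):
        p=np.polyfit(pts[:,axis],pts[:,1-axis],1); r=pts[:,1-axis]-np.polyval(p,pts[:,axis]); pts=pts[abs(r)<max(2*r.std(),.0004)]
    return p,len(pts),r.std()
def edges(s):
    """plate edges by colour at sub-pixel steps: plate darker than bench"""
    P=fcloud(s); m=(P[...,2]>.004)&(P[...,2]<.013)
    return P,m
E
python3 - <<'E'
from m import *
s=pickle.load(open("pics/w2.pkl","rb")); P,m=edges(s); R=np.array(s["rotation"])
m[:172]=0;m[:, :280]=0;m[:,460:]=0;m[248:]=0
uv=lambda c,r:plane(s,np.stack([c,r],1),.008,True)[:,:2]
cols=np.r_[340:435]; rows=np.array([np.nonzero(m[:,c])[0].min() for c in cols])-.5
near=uv(cols,rows); pn=fit(near,1); print("near",pn)   # x = a*y+b
rs=np.r_[188:235]
L=uv(np.array([np.nonzero(m[r])[0].min() for r in rs])-.5,rs); Rr=uv(np.array([np.nonzero(m[r])[0].max() for r in rs])+.5,rs)
for n,e in(("side -y",L),("side +y",Rr)): print(n,fit(e,0),e.min(0),e.max(0))
yaw=np.arctan(-pn[0][0]);print("yaw near edge",np.degrees(yaw))
z=s["depth"]; Q=P[185:240,295:335].reshape(-1,3); k=(Q[:,2]>.1); q=Q[k]
print(k.sum(),q.min(0),q.max(0),np.median(q,0)); 
st=robot.sense();T=np.array(st["orientation"]);qq=(q-st["tool_pos"])@T; print("slab in tool",np.percentile(qq,[2,50,98],axis=0))
t=pickle.load(open("pics/t2.pkl","rb"));C=cloud(t)[165:215,305:370].reshape(-1,3);C=C[(C[:,2]>.083)&(C[:,2]<.1)];print("top dividers",rect(C[:,:2]))
E
```

```text
near (array([0.12048185, 0.47923434]), 91, np.float64(0.00027150428800790306))
side -y (array([-0.11752835, -0.06066457]), 46, np.float64(0.00027784896093439117)) [ 0.4733086  -0.12190041] [ 0.51830846 -0.11645097]
side +y (array([-0.10716848,  0.08207348]), 46, np.float64(0.00032273375358307047)) [0.48969493 0.02438431] [0.53725828 0.03037111]
yaw near edge -6.869988146090746
1138 [ 0.40838723 -0.09823927  0.1000019 ] [ 0.46262347 -0.08574146  0.28220162] [ 0.45667559 -0.09188818  0.14602042]
slab in tool [[ 0.02578343 -0.00545761 -0.01668767]
 [ 0.0309565   0.00021143 -0.00426343]
 [ 0.03167743  0.00589438  0.03884407]]
top dividers (array([ 0.622 , -0.0604]), array([0.0903, 0.1467]), np.float32(83.37))
```

Slab_1 is centred in the hand, and the TCP sits at rack (-81, -51) mm with yaw within about 0.1°. I'll lower it onto the ledge.

```bash
echo '[[[0, 0, 0.02, 0, 0], [0, 0, 0.03, 0, 0], [0, 0, 0.02, 0, 0], [0, 0, 0.01, 0, 0], [0, 0, 0.004, 0, 0], [0, 0, 0, 0, 0], [0, 0, 0, 0, 0], [0, 0, 0.002, 0, 0], [0, 0, 0, 0, 0], [0, 0, 0, 0, 0]]]' | python3 jog.py
```

```text
t: 5.17
tool_pos: [0.4882, -0.0954, 0.0569]
orientation: [[-0.993, 0.114, 0.001], [0.114, 0.993, 0.0], [-0.001, 0.0, -1.0]]
contact_force: [0.2, 0.3, -1.1]
gripper_width: 0.0121
grip_force: 30.0
```

```bash
echo '[[[0, 0, 0.002, 0, 0], [0, 0, 0, 0, 0], [0, 0, 0, 0, 0]]]' | python3 jog.py;echo '[[[0, 0, 0.0015, 0, 0], [0, 0, 0, 0, 0], [0, 0, 0, 0, 0]]]' | python3 jog.py;echo '[[[0, 0, 0.001, 0, 0], [0, 0, 0, 0, 0], [0, 0, 0, 0, 0]]]' | python3 jog.py
```

```text
t: 5.42
tool_pos: [0.4878, -0.0954, 0.0543]
orientation: [[-0.993, 0.114, 0.0], [0.114, 0.993, 0.0], [-0.0, 0.0, -1.0]]
contact_force: [-0.0, -0.2, -1.2]
gripper_width: 0.0121
grip_force: 30.0
t: 5.67
tool_pos: [0.4878, -0.0954, 0.0527]
orientation: [[-0.993, 0.114, -0.0], [0.114, 0.993, -0.0], [0.0, -0.0, -1.0]]
contact_force: [0.4, -0.1, -0.6]
gripper_width: 0.0115
grip_force: 30.0
t: 5.92
tool_pos: [0.4879, -0.0954, 0.0517]
orientation: [[-0.993, 0.114, -0.0], [0.114, 0.993, -0.0], [0.0, -0.0, -1.0]]
contact_force: [-0.0, -0.4, -1.5]
gripper_width: 0.012
grip_force: 30.0
```

```bash
echo '[[[-0.005, 0, 0, 0, 0], [-0.005, 0, 0, 0, 0], [-0.004, 0, 0, 0, 0], [0, 0, 0, 0, 0]]]' | python3 jog.py;echo '[[[-0.003, 0, 0, 0, 0], [-0.003, 0, 0, 0, 0], [0, 0, 0, 0, 0]]]' | python3 jog.py;echo '[[[-0.004, 0, 0, 0, 0], [-0.004, 0, 0, 0, 0], [0, 0, 0, 0, 0]]]' | python3 jog.py
```

```text
t: 6.25
tool_pos: [0.5031, -0.097, 0.0518]
orientation: [[-0.993, 0.114, 0.001], [0.114, 0.993, -0.0], [-0.001, 0.0, -1.0]]
contact_force: [-0.1, 0.4, -0.6]
gripper_width: 0.0116
grip_force: 30.0
t: 6.5
tool_pos: [0.5084, -0.0977, 0.0518]
orientation: [[-0.993, 0.114, 0.001], [0.114, 0.993, -0.0], [-0.001, 0.0, -1.0]]
contact_force: [0.5, 0.4, -0.9]
gripper_width: 0.0118
grip_force: 30.0
t: 6.75
tool_pos: [0.5167, -0.0986, 0.0518]
orientation: [[-0.994, 0.114, 0.001], [0.114, 0.994, -0.0], [-0.001, 0.0, -1.0]]
contact_force: [0.1, 0.3, -1.2]
gripper_width: 0.0119
grip_force: 30.0
```

```bash
echo '[[[-0.006, 0, 0, 0, 0], [-0.006, 0, 0, 0, 0], [0, 0, 0, 0, 0]]]' | python3 jog.py;echo '[[[-0.006, 0, 0, 0, 0], [-0.006, 0, 0, 0, 0], [-0.003, 0, 0, 0, 0], [0, 0, 0, 0, 0]]]' | python3 jog.py
python3 - <<'E'
from h import *
s=robot.snapshot("side"); cv2.imwrite("pics/s3.png",cv2.resize(s["img"][180:260,280:400,::-1],None,fx=5,fy=5,interpolation=cv2.INTER_CUBIC))
E
```

```text
t: 7.0
tool_pos: [0.5293, -0.1, 0.0519]
orientation: [[-0.994, 0.114, 0.001], [0.114, 0.994, -0.0], [-0.001, 0.0, -1.0]]
contact_force: [0.6, 0.3, -0.8]
gripper_width: 0.0121
grip_force: 30.0
t: 7.33
tool_pos: [0.5435, -0.1017, 0.0516]
orientation: [[-0.993, 0.114, 0.001], [0.114, 0.993, -0.0], [-0.001, 0.0, -1.0]]
contact_force: [0.6, 0.0, -0.7]
gripper_width: 0.0122
grip_force: 30.0
```

View pics/s3.png

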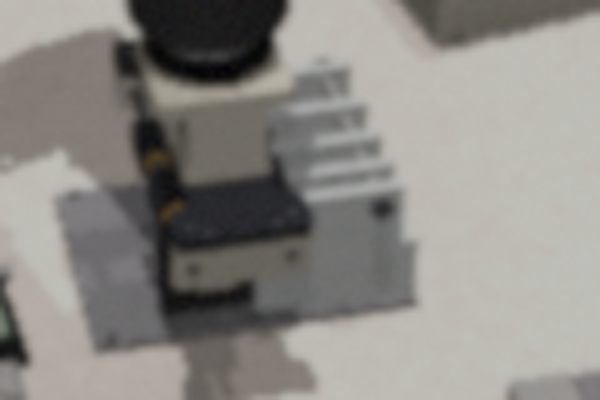

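The side view shows the gripper in front of the rack with the slab end entering the rightmost slot region, and the force is near zero. I'll release, back off behind the slab, and push with closed fingers offset 11 mm outward.

```bash
echo '[[[0, 0, 0, 0, 0.022], [0, 0, 0, 0, 0.022], [0, 0, 0, 0, 0.022], [0, 0, 0, 0, 0.022], [0, 0, -0.02, 0, 0.022], [0, 0, -0.03, 0, 0.022], [0, 0, -0.01, 0, 0.022], [0.02, -0.005, 0, 0, 0.0], [0.03, -0.006, 0, 0, 0.0], [0.012, 0, 0, 0, 0], [0, 0, 0, 0, 0], [0, 0, 0.03, 0, 0], [0, 0, 0.029, 0, 0], [0, 0, 0, 0, 0], [0, 0, 0, 0, 0], [0, 0, 0, 0, 0]]]' | python3 jog.py
python3 - <<'E'
from h import *
s=robot.snapshot("wrist"); cv2.imwrite("pics/w4.png",s["img"][:,:,::-1])
E
```

```text
t: 8.72
tool_pos: [0.4805, -0.1055, 0.0537]
orientation: [[-0.994, 0.113, 0.0], [0.113, 0.994, -0.0], [-0.0, -0.0, -1.0]]
contact_force: [-1.0, 0.6, 1.4]
gripper_width: 0.0007
grip_force: 0.0
```

View pics/w4.png

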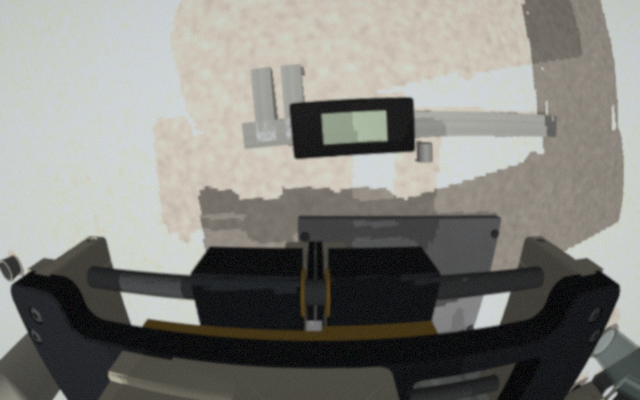

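The wrist view shows the fingers closed at (315,280) on the ledge side, with nothing disturbed. I'll push in.

```bash
echo '[[[-0.01, 0, 0, 0, 0], [-0.01, 0, 0, 0, 0], [-0.01, 0, 0, 0, 0], [-0.008, 0, 0, 0, 0], [0, 0, 0, 0, 0]]]' | python3 jog.py;echo '[[[-0.006, 0, 0, 0, 0], [-0.006, 0, 0, 0, 0], [-0.006, 0, 0, 0, 0], [0, 0, 0, 0, 0]]]' | python3 jog.py;echo '[[[-0.004, 0, 0, 0, 0], [-0.003, 0, 0, 0, 0], [0, 0, 0, 0, 0]]]' | python3 jog.py
```

```text
t: 9.18
tool_pos: [0.5199, -0.11, 0.053]
orientation: [[-0.993, 0.114, 0.002], [0.114, 0.994, -0.0], [-0.002, 0.0, -1.0]]
contact_force: [0.0, -0.3, -0.0]
gripper_width: 0.0004
grip_force: 0.0
t: 9.52
tool_pos: [0.5366, -0.112, 0.0528]
orientation: [[-0.994, 0.114, 0.001], [0.114, 0.994, -0.0], [-0.001, -0.0, -1.0]]
contact_force: [-0.4, 0.4, 0.3]
gripper_width: 0.0005
grip_force: 0.0
t: 9.77
tool_pos: [0.5428, -0.1127, 0.0528]
orientation: [[-0.993, 0.114, 0.0], [0.114, 0.993, -0.0], [-0.0, -0.0, -1.0]]
contact_force: [-0.4, -0.4, -0.4]
gripper_width: 0.0006
grip_force: 0.0
```

```bash
for i in 1 2 3; do echo '[[[-0.0015, 0, 0, 0, 0], [0, 0, 0, 0, 0], [0, 0, 0, 0, 0]]]' | python3 jog.py | grep -E "tool|force"; done
```

```text
tool_pos: [0.5438, -0.1129, 0.0528]
contact_force: [-0.4, 0.1, 0.2]
grip_force: 0.0
tool_pos: [0.5453, -0.1131, 0.0528]
contact_force: [0.4, -1.1, 0.1]
grip_force: 0.0
tool_pos: [0.5464, -0.1132, 0.0527]
contact_force: [-2.1, 0.7, 1.9]
grip_force: 0.9
```

```bash
for i in 1 2; do echo '[[[-0.001, 0, 0, 0, 0], [0, 0, 0, 0, 0], [0, 0, 0, 0, 0]]]' | python3 jog.py | grep -E "tool|force"; done
```

```text
tool_pos: [0.5464, -0.1134, 0.0525]
contact_force: [-5.0, 1.6, 2.5]
grip_force: 2.5
tool_pos: [0.5465, -0.1135, 0.0523]
contact_force: [-6.8, 3.0, 5.7]
grip_force: 3.9
```

The slab hit the stop at TCP rack x of about -19.9 mm (expected -19.5), so slab_1 is home. Next is slab_3.

```bash
echo '[[[0.02, 0, 0, 0, 0], [0, 0, -0.03, 0, 0], [0, 0, -0.04, 0, 0], [0, 0, -0.04, 0, 0.03], [0, 0, -0.04, 0, 0.05], [0, 0, -0.035, 0, 0.05]]]' | python3 jog.py | head -2; echo '[[[0.0128, 0.0331, 0, 0, 0.065], [0.0128, 0.0331, 0, 0, 0.065], [0.0128, 0.0331, 0, 0, 0.065], [0.0128, 0.0331, 0, 0, 0.065], [0.0128, 0.0331, 0, 0, 0.065], [0.0128, 0.0331, 0, 0, 0.065], [0.0128, 0.0331, 0, 0, 0.065], [0.0128, 0.0331, 0, 0, 0.065], [0.0128, 0.0331, 0, 0, 0.065], [0.0128, 0.0331, 0, 0, 0.065], [0.0128, 0.0331, 0, 0, 0.065], [0.0128, 0.0331, 0, 0, 0.065], [0, 0, 0, 0.1157, 0.065], [0, 0, 0, 0.1157, 0.065], [0, 0, 0, 0.1157, 0.065], [0, 0, 0, 0, 0.065], [0, 0, 0, 0, 0.065]]]' | python3 jog.py
python3 - <<'E'
from h import *
s=robot.snapshot("wrist"); pickle.dump(s,open("pics/w5.pkl","wb")); cv2.imwrite("pics/w5.png",s["img"][:,:,::-1])
P=fcloud(s); m=(P[...,2]>.05)&(P[...,2]<.068)&(np.abs(P[...,0]-.437)<.08)&(np.abs(P[...,1]-.292)<.06)
n,l,st,_=cv2.connectedComponentsWithStats(m.astype(np.uint8)); k=1+np.argmax(st[1:,4]); print(st[k]); q=P[l==k]
print(np.median(q,0),rect(q[:,:2]))
t=robot.snapshot("top"); pickle.dump(t,open("pics/t5.pkl","wb"))
C=cloud(t); C=C[165:250,300:372].reshape(-1,3); o=np.array([.5765,-.0555]); ex=np.array([.9934,-.1149]); ey=np.array([.1149,.9934])
X=(C[:,:2]-o)@ex; Y=(C[:,:2]-o)@ey
for y0 in(-.051,-.026):
    k=(abs(Y-y0)<.008)&(C[:,2]>.05)&(C[:,2]<.075); print("slab at",y0,k.sum(),X[k].min(),X[k].max(),Y[k].mean())
E
```

```text
t: 11.52
tool_pos: [0.5293, -0.1113, 0.241]
t: 12.93
tool_pos: [0.4219, 0.301, 0.2378]
orientation: [[-0.895, 0.445, -0.0], [0.445, 0.895, 0.001], [0.0, 0.001, -1.0]]
contact_force: [-0.1, 0.2, 0.8]
gripper_width: 0.065
grip_force: 0.0
[ 304  156   24   90 2035]
[0.43465956 0.29452668 0.05962876] (array([0.4373, 0.2936]), array([0.0248, 0.1001]), np.float32(-26.77))
slab at -0.051 129 -0.009394015388704756 0.0995420821060477 -0.05170477743151769
slab at -0.026 146 -0.009419953113298882 0.09913629112458532 -0.026166668488807856
```

View pics/w5.png

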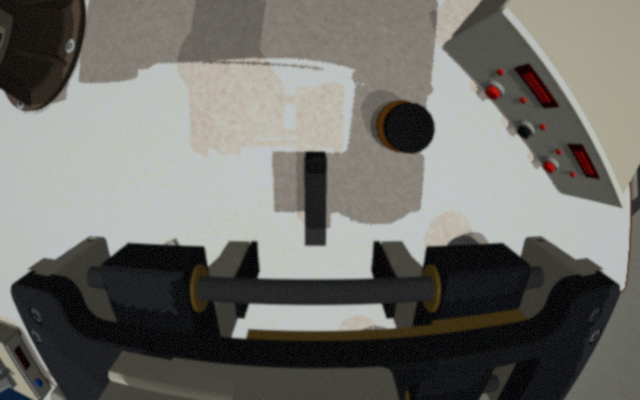

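The wrist view shows slab_3 from (316,155) to (316,243), centred between the open fingers, with the jar at (405,127). The top depth puts the front ends of slab_1 and slab_2 flush in the rack. Grasping slab_3.

```bash
echo '[[[0.0029, 0.0003, 0.03, 0.005, 0.06], [0, 0, 0.035, 0, 0.055], [0, 0, 0.035, 0, 0.05], [0, 0, 0.035, 0, 0.045], [0, 0, 0.03, 0, 0.04], [0, 0, 0.02, 0, 0.038], [0, 0, 0.0105, 0, 0.036], [0, 0, 0, 0, 0.036], [0, 0, 0, 0, 0.03], [0, 0, 0, 0, 0.026], [0, 0, 0, 0, 0.0], [0, 0, 0, 0, 0.0], [0, 0, 0, 0, 0.0], [0, 0, 0, 0, 0.0], [0, 0, 0, 0, 0.0]]]' | python3 jog.py; echo '[[[0, 0, 0, 0, 0], [0, 0, -0.015, 0, 0], [0, 0, -0.025, 0, 0], [0, 0, -0.03, 0, 0], [0, 0, -0.03, 0, 0], [0, 0, 0, 0, 0], [0, 0, 0, 0, 0]]]' | python3 jog.py
```

```text
t: 14.28
tool_pos: [0.4209, 0.3023, 0.0434]
orientation: [[-0.895, 0.447, -0.002], [0.447, 0.895, 0.004], [0.003, 0.002, -1.0]]
contact_force: [-1.2, -0.0, 7.1]
gripper_width: 0.024
grip_force: 30.0
t: 14.87
tool_pos: [0.421, 0.3022, 0.144]
orientation: [[-0.894, 0.447, -0.001], [0.447, 0.894, 0.006], [0.004, 0.005, -1.0]]
contact_force: [-0.2, -0.1, -3.5]
gripper_width: 0.0235
grip_force: 30.0
```

```bash
echo '[[[-0.02176, -0.02733, 0, 0, 0], [-0.02176, -0.02733, 0, 0, 0], [-0.02176, -0.02733, 0, 0, 0], [-0.02176, -0.02733, 0, 0, 0], [-0.02176, -0.02733, 0, 0, 0], [-0.02176, -0.02733, 0, 0, 0], [-0.02176, -0.02733, 0, 0, 0], [-0.02176, -0.02733, 0, 0, 0], [-0.02176, -0.02733, 0, 0, 0], [-0.02176, -0.02733, 0, 0, 0], [0, 0, 0, -0.1163, 0], [0, 0, 0, -0.1163, 0], [0, 0, 0, -0.1163, 0], [0, 0, 0, 0, 0], [0, 0, 0, 0, 0], [0, 0, 0, 0, 0]]]' | python3 jog.py
python3 - <<'E'
from m import *
s=robot.snapshot("wrist"); st=robot.sense(); P,m=edges(s); T=np.array(st["orientation"])
Q=P[185:240,285:345].reshape(-1,3); q=Q[(Q[:,2]>.1)]
qq=(q-st["tool_pos"])@T; qq=qq[(qq[:,0]<.036)&(qq[:,0]>.02)]; print("slab in tool",np.percentile(qq,[2,50,98],axis=0))
m[:165]=0;m[:,:220]=0;m[:,520:]=0;m[240:]=0
n,l,ss,_=cv2.connectedComponentsWithStats(m.astype(np.uint8)); m=l==1+np.argmax(ss[1:,4]); ys,xs=np.nonzero(m); print(xs.min(),xs.max(),ys.min(),ys.max())
uv=lambda c,r:plane(s,np.stack([c,r],1),.008,True)[:,:2]
rs=np.r_[ys.min()+10:230]
for n,e in(("-y",uv(np.array([np.nonzero(m[r])[0].min() for r in rs])-.5,rs)),("+y",uv(np.array([np.nonzero(m[r])[0].max() for r in rs])+.5,rs))): 
    p=fit(e,0); print(n,p,"at .505",np.polyval(p[0],.505))
cs=np.r_[xs.min()+15:xs.max()-15]; print(fit(uv(cs,np.array([np.nonzero(m[:,c])[0].min() for c in cs])-.5),1))
E
```

```text
t: 16.2
tool_pos: [0.4926, -0.0402, 0.1405]
orientation: [[-0.993, 0.118, -0.005], [0.118, 0.993, 0.002], [0.005, 0.001, -1.0]]
contact_force: [-0.4, -0.6, -2.8]
gripper_width: 0.0242
grip_force: 30.0
slab in tool [[ 0.02560725 -0.01156899 -0.01666925]
 [ 0.03134174 -0.0002297  -0.00584319]
 [ 0.03201157  0.01106611  0.03780073]]
232 390 181 239
-y (array([-0.10485225, -0.0664852 ]), 39, np.float64(0.0005355286753585684)) at .505 -0.11943558884129754
+y (array([-0.10767349,  0.0826295 ]), 39, np.float64(0.00026999169111051004)) at .505 0.028254385083442704
(array([0.1159872 , 0.47938112]), 128, np.float64(0.0006979500975973926))
```

```bash
echo '[[[0, 0.0008, 0.02, 0, 0], [0, 0, 0.03, 0, 0], [0, 0, 0.02, 0, 0], [0, 0, 0.01, 0, 0], [0, 0, 0.004, 0, 0], [0, 0, 0, 0, 0], [0, 0, 0, 0, 0], [0, 0, 0.003, 0, 0], [0, 0, 0, 0, 0], [0, 0, 0, 0, 0]]]' | python3 jog.py;echo '[[[0, 0, 0.002, 0, 0], [0, 0, 0, 0, 0], [0, 0, 0, 0, 0]]]' | python3 jog.py;echo '[[[0, 0, 0.001, 0, 0], [0, 0, 0, 0, 0], [0, 0, 0, 0, 0]]]' | python3 jog.py
```

```text
t: 17.08
tool_pos: [0.4933, -0.0392, 0.0548]
orientation: [[-0.993, 0.114, -0.002], [0.114, 0.993, 0.002], [0.003, 0.002, -1.0]]
contact_force: [0.3, 0.3, -2.6]
gripper_width: 0.0238
grip_force: 30.0
t: 17.33
tool_pos: [0.493, -0.0393, 0.0524]
orientation: [[-0.993, 0.114, -0.003], [0.114, 0.993, 0.002], [0.003, 0.002, -1.0]]
contact_force: [0.5, -0.6, -2.6]
gripper_width: 0.0242
grip_force: 30.0
t: 17.58
tool_pos: [0.4932, -0.0393, 0.0515]
orientation: [[-0.993, 0.114, -0.003], [0.114, 0.993, 0.002], [0.003, 0.002, -1.0]]
contact_force: [0.0, -0.7, 0.6]
gripper_width: 0.0234
grip_force: 30.0
```

```bash
echo '[[[-0.005, 0, -0.0005, 0, 0], [-0.005, 0, 0, 0, 0], [-0.004, 0, 0, 0, 0], [0, 0, 0, 0, 0]]]' | python3 jog.py| grep -E "tool|contact";echo '[[[-0.003, 0, 0, 0, 0], [-0.003, 0, 0, 0, 0], [0, 0, 0, 0, 0]]]' | python3 jog.py| grep -E "tool|contact";echo '[[[-0.004, 0, 0, 0, 0], [-0.004, 0, 0, 0, 0], [0, 0, 0, 0, 0]]]' | python3 jog.py| grep -E "tool|contact"
```

```text
tool_pos: [0.5081, -0.0409, 0.0517]
contact_force: [0.3, 0.1, -2.7]
tool_pos: [0.5135, -0.0416, 0.0517]
contact_force: [0.3, 0.7, -3.3]
tool_pos: [0.5219, -0.0425, 0.0518]
contact_force: [0.8, -0.5, -3.6]
```

```bash
echo '[[[-0.006, 0, 0, 0, 0], [-0.006, 0, 0, 0, 0], [0, 0, 0, 0, 0]]]' | python3 jog.py| grep -E "tool|contact";echo '[[[-0.006, 0, 0, 0, 0], [-0.006, 0, 0, 0, 0], [-0.003, 0, 0, 0, 0], [0, 0, 0, 0, 0]]]' | python3 jog.py| grep -E "tool|contact"
```

```text
tool_pos: [0.5344, -0.0438, 0.0518]
contact_force: [0.7, -0.4, -2.6]
tool_pos: [0.5486, -0.0456, 0.0515]
contact_force: [-0.3, -0.4, -2.7]
```

```bash
echo '[[[0, 0, 0, 0, 0.034], [0, 0, 0, 0, 0.034], [0, 0, 0, 0, 0.034], [0, 0, 0, 0, 0.034], [0, 0, -0.02, 0, 0.034], [0, 0, -0.03, 0, 0.034], [0, 0, -0.01, 0, 0.034], [0.02, 0.003, 0, 0, 0.0], [0.03, 0, 0, 0, 0.0], [0.012, 0, 0, 0, 0], [0, 0, 0, 0, 0], [0, 0, 0.03, 0, 0], [0, 0, 0.029, 0, 0], [0, 0, 0, 0, 0], [0, 0, 0, 0, 0], [0, 0, 0, 0, 0]]]' | python3 jog.py; echo '[[[-0.01, 0, 0, 0, 0], [-0.01, 0, 0, 0, 0], [-0.01, 0, 0, 0, 0], [-0.008, 0, 0, 0, 0], [0, 0, 0, 0, 0]]]' | python3 jog.py| grep -E "tool|contact";echo '[[[-0.006, 0, 0, 0, 0], [-0.006, 0, 0, 0, 0], [-0.006, 0, 0, 0, 0], [0, 0, 0, 0, 0]]]' | python3 jog.py| grep -E "tool|contact"
```

```text
t: 20.33
tool_pos: [0.4874, -0.0355, 0.0538]
orientation: [[-0.994, 0.114, -0.003], [0.114, 0.994, 0.002], [0.003, 0.001, -1.0]]
contact_force: [0.9, 0.5, 0.3]
gripper_width: 0.0005
grip_force: 0.0
tool_pos: [0.5267, -0.04, 0.0531]
contact_force: [0.7, 0.4, -0.1]
tool_pos: [0.5434, -0.042, 0.0527]
contact_force: [0.2, 0.0, -0.4]
```

```bash
echo '[[[-0.004, 0, 0, 0, 0], [-0.004, 0, 0, 0, 0], [0, 0, 0, 0, 0], [0, 0, 0, 0, 0]]]' | python3 jog.py | grep -E "tool|contact"; for i in 1 2 3 4; do echo '[[[-0.0014, 0, 0, 0, 0], [0, 0, 0, 0, 0], [0, 0, 0, 0, 0]]]' | python3 jog.py | grep -E "tool|contact"; done
```

```text
tool_pos: [0.5504, -0.0428, 0.0526]
contact_force: [0.3, 0.1, -0.8]
tool_pos: [0.5514, -0.043, 0.0527]
contact_force: [-0.0, 0.4, 0.0]
tool_pos: [0.5526, -0.0432, 0.0526]
contact_force: [-0.9, 0.7, 1.0]
tool_pos: [0.5543, -0.0433, 0.0526]
contact_force: [0.3, -1.0, 0.2]
tool_pos: [0.5546, -0.0435, 0.0524]
contact_force: [-5.1, 1.8, 2.6]
```

The slab stopped at rack x -19.9 mm, the same reading as slab_1. I'll back off, lift and verify.

```bash
echo '[[[0.02, 0, 0, 0, 0], [0, 0, -0.03, 0, 0], [0, 0, -0.04, 0, 0], [0, 0, -0.04, 0, 0], [0, 0, -0.04, 0, 0], [0.035, 0, -0.02, 0, 0], [0.035, 0, 0, 0, 0], [0, 0.03, 0, 0, 0], [0, 0.035, 0, 0, 0], [0, 0.035, 0, 0, 0], [0, 0.035, 0, 0, 0], [0, 0.035, 0, 0, 0], [0, 0.035, 0, 0, 0], [0, 0.035, 0, 0, 0], [0, 0, 0, 0, 0], [0, 0, 0, 0, 0]]]' | python3 jog.py | head -2
python3 - <<'E'
from h import *
t=robot.snapshot("top")
C=cloud(t)[165:250,300:372].reshape(-1,3); o=np.array([.5765,-.0555]); ex=np.array([.9934,-.1149]); ey=np.array([.1149,.9934])
X=(C[:,:2]-o)@ex; Y=(C[:,:2]-o)@ey
for y0 in(-.051,-.026,.005):
    k=(abs(Y-y0)<.009)&(C[:,2]>.05)&(C[:,2]<.075); print("slab at",y0,k.sum(),X[k].min(),X[k].max(),Y[k].mean(),np.median(C[k,2]))
cv2.imwrite("pics/t9.png",cv2.resize(t["img"][150:290,190:490,::-1],None,fx=2.6,fy=2.6,interpolation=cv2.INTER_CUBIC))
E
```

```text
t: 23.75
tool_pos: [0.4945, 0.2068, 0.2231]
slab at -0.051 128 -0.009715832359087961 0.09937913348366952 -0.05167228534984071 0.06845071539469605
slab at -0.026 169 -0.009864107993417536 0.09982688603774575 -0.025827734180251884 0.06861802679348239
slab at 0.005 170 -0.009404932358912583 0.0985638954321992 0.005095177378218283 0.06847452327270387
```

View pics/t9.png

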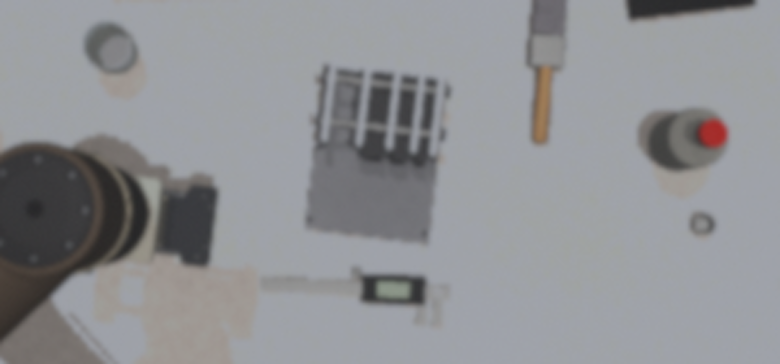

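The view shows all three slabs in their slots (crop px 375, 400 and 427, around y 115) with their fronts flush. The bystanders look unmoved.

```bash
python3 -c "
from rig import robot
print(robot.close_job())"
```

```text
the job is handed in; nothing more can be done
None
```

I put both slabs in their matching slots and pushed them home against the back stop, with slab_2 and the bystanders apparently undisturbed in the last top view; the job was handed in at about 24 s, and no verdict was returned.

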